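Fit the drive cone to the reel rewinder

TASK

Fit the matching drive cone, the larger of the two, into the rewinder's taper cup: press it fully home, square and firmly but gently. Still pressing down, check that it rocks free by turning it with the cup about 20 degrees anticlockwise (seen from above) from the cup's middle position and then about 20 degrees clockwise past the middle, feeling the cup follow both times. Let go, leaving the cone home in the cup and everything else where it is.

Things in the scene. Friction and masses are not known exactly. Their poses are not given: they have to be found in the camera images.
- cone: The larger drive cone, plain aluminium, upright, small end down, in a grey parking ring (top 24 mm above the bench); it lifts straight out. Origin: centre of its small end, z up its axis. Taper 13 mm radius at z = 0 to 26 mm at 36 mm (20 degree half angle), flange 30 mm radius from 36 to 42 mm, black round knob 15 mm radius from 42 to 82 mm. About 0.19 to 0.31 kg.
- cone_knob (a point): Point on the large cone's axis, 66 mm above its small end and 24 mm above the flange's upper face: where to grip the knob.
- slim_cone: The smaller drive cone of the same make (flange 23 mm radius, knob 11 mm radius, 76 mm tall), for another machine, in its own parking ring. Does not fit; leave it alone.
- rewinder: The rewinder, a white housing 190 x 190 mm, 58 mm high, fixed to the bench; origin: centre of its underside. Above it turns an aluminium platter (84 mm radius) with a plain steel taper cup in its middle (33 mm outer radius). Its bearing is damaged if the cone is pushed down with over 20 N while it turns (the taper multiplies the push; 70 N summed over the taper's contacts).
- seat (a joint): Angle of cup and platter about the vertical, rad: 0 middle (black marks of platter and housing meet), positive anticlockwise seen from above, end stops at +-0.6. Stays where left; friction 0.12 N m. The cone drives it only by friction of the smooth taper: pushed down with less than about 9 N the cone slips round, 11 to 17 N drives it. Rocked means past 0.3 one way, then past -0.3 the other.
- reel: White component reel, 178 mm across, 12 mm thick, lying on the bench; leave it alone.
- screwdriver: Screwdriver lying on the bench; leave it alone.
- cup_axis (a point): Fixed point of the housing on the cup's axis, z up, 120 mm above the bench: the cup's rim at mid setting. The cup's sleeve is height-adjustable and firm: the rim stands at an unmeasured 110 to 130 mm, to be felt or seen. Mouth radius 24 mm, narrowing downward like the cone. Home, the cone's origin is 30 mm below the rim, its flange 6 mm above it all round.

How it is judged:
By the outcome, as a careful person would: the job done as asked, in the order asked, and still so for the second after the job is handed in, with the robot touching nothing.
It also fails if it takes over 64 s, if anything falls off the work surface, if the arm or the gripper's body presses on something with over 40 N, if the wrist force passes 120 N, or if a joint passes its speed limit or range.

ROBOT

A 6-joint arm with a two-finger parallel gripper is mounted at the origin on the work surface. World frame = base frame: x ahead of the robot, y to its left, z up, the work surface at z = 0. Lengths are in mm, angles in rad, forces in N, time in s.
With the tool pointing down it reaches from about 300 to 775 mm from the base axis. Payload 14.6 kg.
Tool frame: the origin (TCP) lies between the finger pads; the fingertips stand manip.tip_reach ahead of it and the grasp point (between the pads) lies 5 mm behind it (manip.tip_reach is the distance from the TCP to the fingertips, in mm); z points along the fingers, y is the line along which they close (so a half turn about z gives the same grasp; the last joint's range is limited). The gripper opens to 94 mm and grips with 3 to 60 N. Pads are 16 mm wide; open, the fingers measure 119 mm over their backs; the gripper's body (75 mm by 177 mm) begins 78 mm behind the grasp point.
Start: joints at [-0.067, 0.3, 1.521, -0, 1.321, -0.067], TCP at [549.99, -0.002, 219.446] pointing down, gripper open.
Joint ranges: [-3.03, 3.03], [-0.79, 2.21], [0.23, 2.52], [-1.04, 4.18], [0, 3.07], [-2.55, 2.55]. Speed limits (rad/s): [2.22, 2.22, 2.57, 3.14, 3.14, 3.14].

INTERFACE

Orientations are given as [roll, pitch, yaw] about the fixed x, y, z axes, in that order (R = Rz(yaw) Ry(pitch) Rx(roll)).
In Python, from cell import manip gives the robot as it stands. The module is installed in compiled form; this text tells all that it offers.
- The arm moves only by the shell command python3 -m creep 'ROWS' [FORCE]. ROWS is JSON, a list of rows, each a list of 3 entries, a list of its own where there are three numbers: the opening, from -1 (shut) to 1 (fully open), then the shift along the tool's x, y, z in cm, then the turn about the tool's z in units of 5 degrees (1.0 is 5 degrees). In form: [[grip, [tx, ty, tz], roll], ...]. A call has 1 to 12 rows; each row is the pose to reach, as a shift and turn from the pose commanded when the call began, along the tool's axes at that moment; what a row does not reach only later rows make up. A row lasts 1/10 s, in which the tool goes at most 50 mm and 8.59 degrees, less where a joint would pass 70% of its speed; a pose out of reach is approached as far as the arm can. A call with a gripper value outside its range is refused whole. The fingers move at their own pace and stop on an object; FORCE is the grip in N (left out, the last holds). Time passes only in rows, so rows that repeat a pose let the fingers close. It gives the time, the measured TCP pose, the force, the opening and the grip force at its end, in the units of the state.
- manip.read_state(): the state, without advancing time (a new reading comes with each control period).
- manip.camera(name): name is "scene" or "side" or "wrist"; returns the picture (480x640x3 uint8, red, green, blue); there is no depth.
- manip.camera_params(name): a dict with "fovy" (degrees; the focal length in pixels is half the picture's height over the tangent of half this angle, whatever the lens; pixels are square), "cx", "cy" (the principal point, pixels), "k1" (the pictures are not rectified: a ray, as slopes to the right and down, at radius r is drawn at 1 + k1 r^2 times it, then the intrinsics apply), "origin" and "attitude" of the camera in the world. Camera axes: x right, y down, z forward; pixel columns grow to the right and rows downward; lengths in mm; the calibration is good to about 2 mm. A picture is of the moment at which its call begins: read the wrist's pose just before it. camera_params takes no time and is no camera call; for the wrist camera it gives the pose at the moment of the call.
- manip.sign_off(): hands the job in; it is judged then, once.
The state is a dict: "clock": time; "joints": joint angles; "qd": joint speeds; "effort": joint torques, N m; "eef_pos": TCP position; "eef_rot": TCP orientation; "wrist_force": force on the tool from outside, world axes, zero at the start; "moment": the same for the moment, N m; "finger_gap": finger opening in mm; "finger_force": force on a finger pad.
Only numpy, scipy, OpenCV 4.12 (cv2) and the standard library are available. Lean on these libraries where they do the work, as an engineer would, in place of code of your own. Each camera call takes 0.05 s, during which the arm holds its last target. There are 200 camera calls.

## Working session

There is one attempt and no reset: what is moved stays moved. The work goes in short steps, Python scripts to look and compute and a shell command to move; the robot and the scene stay as the last step left them, time stands still between calls to the robot, and variables do not carry over. Pictures are saved under pics/ and viewed, at most 10 in all, crops included, and the job is handed in when it is done.

```bash
mkdir -p pics; cat > h.py <<'E'
import numpy as np, cv2
from cell import manip
from scipy.spatial.transform import Rotation as R
def att(a):
    a=np.array(a,float)
    if a.shape==(3,3): return a
    if a.size==4: return R.from_quat(a).as_matrix()
    return R.from_euler('xyz',a).as_matrix()
def K(p):
    f=240/np.tan(np.radians(p['fovy'])/2)
    return f
def ray(p,u,v):
    f=K(p); d=np.array([(u-p['cx'])/f,(v-p['cy'])/f]); s=d.copy()
    for _ in range(30): s=d/(1+p['k1']*(s@s))
    return np.array(p['origin'],float), att(p['attitude'])@np.array([s[0],s[1],1])
def onplane(p,u,v,z):
    o,d=ray(p,u,v); return o+d*(z-o[2])/d[2]
def proj(p,X):
    c=att(p['attitude']).T@(np.array(X,float)-np.array(p['origin'])); s=c[:2]/c[2]
    s=s*(1+p['k1']*(s@s)); return s*K(p)+[p['cx'],p['cy']]
def tri(rays):
    A=0;b=0
    for o,d in rays:
        d=d/np.linalg.norm(d);M=np.eye(3)-np.outer(d,d);A=A+M;b=b+M@o
    return np.linalg.solve(A,b)
def snap(n,tag):
    p=manip.camera_params(n);im=manip.camera(n);cv2.imwrite(f'pics/{tag}.png',im[:,:,::-1]);return p,im
E
python3 - <<'E'
from h import *
print(manip.read_state(), manip.tip_reach)
for n in ("scene","side","wrist"):
    p,_=snap(n,n+'0');print(n,p)
E
```

```text
{'clock': 0.0, 'joints': array([-6.66086756e-02,  3.00483402e-01,  1.52158025e+00, -1.32876670e-05,
        1.32068723e+00, -6.66084705e-02]), 'qd': array([-0.00142375, -0.00098143, -0.00154744, -0.00013716, -0.00077501,
        0.00070565]), 'effort': array([-1.53750298e-03, -5.31805658e+01, -3.52735734e+01,  7.07558286e-02,
        2.43994006e-02, -4.79655944e-05]), 'eef_pos': array([5.49756382e+02, 5.23477946e-03, 2.18879921e+02]), 'eef_rot': array([-3.14043613e+00, -6.42493656e-05,  1.57079938e+00]), 'wrist_force': array([ 0.09925245,  0.66345324, -0.74775281]), 'moment': array([0.01649719, 0.02835711, 0.03450507]), 'finger_force': 0.0, 'finger_gap': 93.89578233278857} 14.0
scene {'fovy': 43.02431739911954, 'cx': 326.2461516529899, 'cy': 244.8216702522282, 'k1': -0.14319080986170574, 'origin': array([ 916.30160654, -623.9821598 ,  887.68616027]), 'attitude': array([-2.47918234,  0.01202123,  0.48868835])}
side {'fovy': 53.95404624082812, 'cx': 323.43339141733065, 'cy': 240.90170692050575, 'k1': -0.016842000399416822, 'origin': array([375.35231587, 595.80183526, 572.66877263]), 'attitude': array([-2.13726633, -0.0179847 , -2.786944  ])}
wrist {'fovy': 68.73916173527162, 'cx': 317.8463277177921, 'cy': 240.97665135291456, 'k1': -0.061019404003894905, 'origin': array([550.405198  ,  84.01247745, 384.99596616]), 'attitude': array([ 2.84960928e+00,  1.53825013e-03, -1.44247846e-04])}
```

View pics/scene0.png

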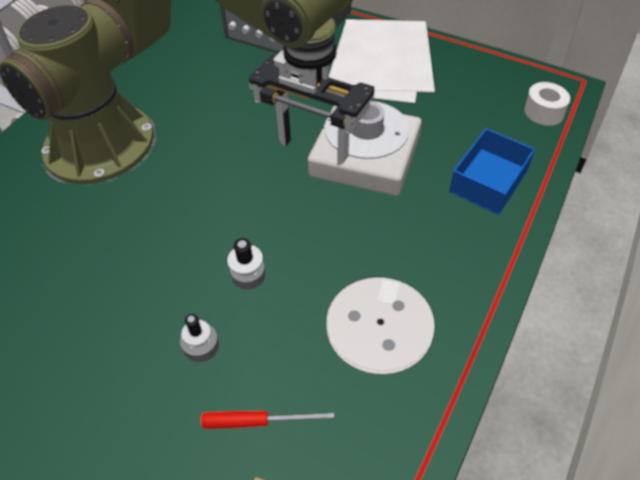

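View pics/side0.png

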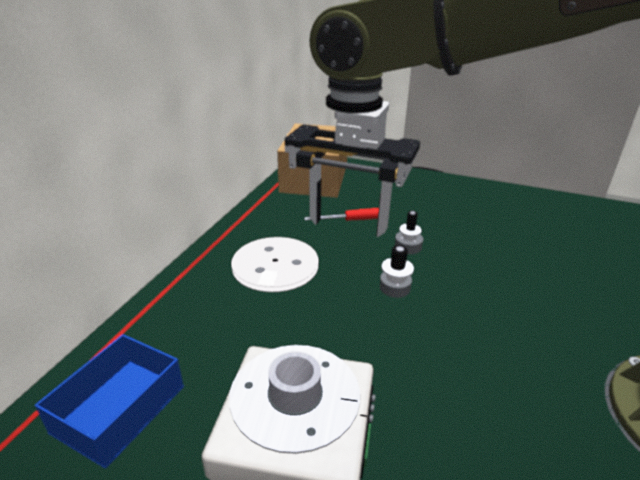

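View pics/wrist0.png

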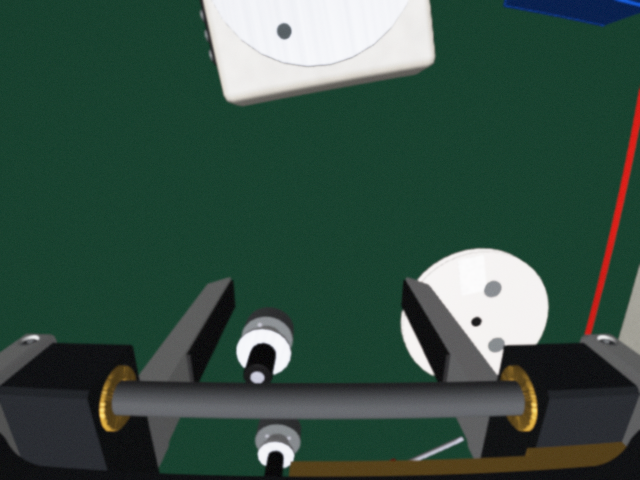

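The scene view shows the large cone at about (245,262) with its knob at (243,248), the slim cone at (198,338), and the cup partly hidden by the gripper. In the side view the cone is at (397,270) and the cup rim at (295,372). The platter mark is at (349,400) and the housing mark at (366,415), so the seat doesn't appear to be at its middle. The wrist view shows the rewinder ahead of the gripper and the cone near (263,350).

```bash
cat > m1.py <<'E'
from h import *
P={n:manip.camera_params(n) for n in('scene','side')}
def blob(n,box,f):
    im=cv2.imread(f'pics/{n}0.png').astype(int)[:,:,::-1];x0,y0,x1,y1=box
    m=f(im[y0:y1,x0:x1]).astype(np.uint8);k,l,s,c=cv2.connectedComponentsWithStats(m)
    i=1+np.argmax(s[1:,4]);return c[i]+[x0,y0],s[i][:4]+[x0,y0,0,0],s[i][4]
dark=lambda a:a.max(2)<35
white=lambda a:a.min(2)>150
for nm,f in(('knob',dark),('flange',white)):
    c=[]
    for n,b in(('scene',(222,232,270,292)),('side',(378,240,418,300))):
        q=blob(n,b,f);print(nm,n,q);c.append(ray(P[n],*q[0]))
    print(tri(c))
# predicted bboxes of knob top/bottom later
E
python3 m1.py
python3 - <<'E'
import cv2,numpy as np
im=cv2.imread('pics/side0.png')[330:480,190:390]
cv2.imwrite('pics/sidecrop.png',cv2.resize(im,None,fx=4,fy=4,interpolation=cv2.INTER_CUBIC))
E
```

```text
knob scene (array([244.09655172, 255.7862069 ]), array([237, 248,  14,  15]), np.int32(145))
knob side (array([398.28870293, 258.62343096]), array([391, 248,  16,  21]), np.int32(239))
[ 491.57551543 -147.89120645   65.56672255]
flange scene (array([245.10331384, 261.72124756]), array([227, 246,  36,  28]), np.int32(513))
flange side (array([397.17021277, 268.86930091]), array([382, 258,  32,  20]), np.int32(329))
[ 489.97991371 -145.27865886   43.99745361]
```

View pics/sidecrop.png

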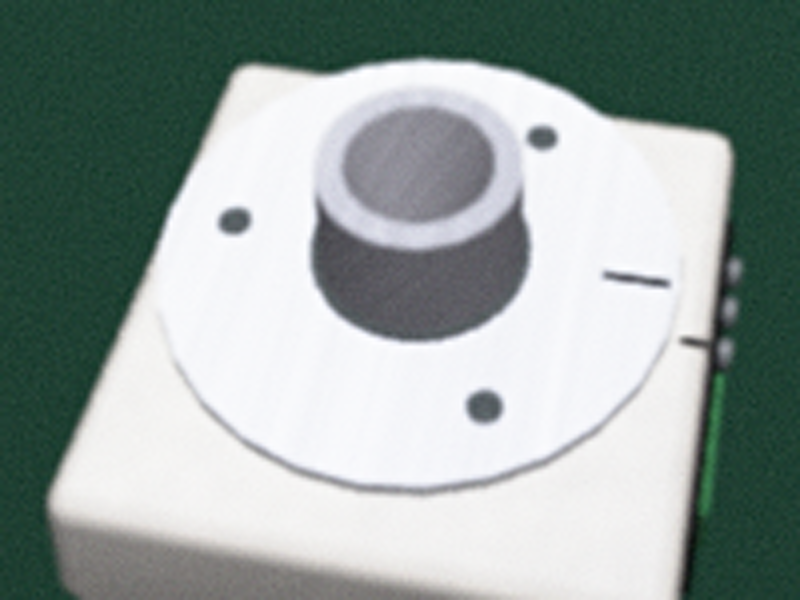

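The crop shows the cup rim centred at about side pixel (295,372). The platter mark at about (341–357, 399–401) lies well anticlockwise of the housing mark at (360–367, 415–416), so the seat is off middle. I'll now measure the platter, rim and seat angle.

```bash
cat > m2.py <<'E'
from h import *
from scipy.optimize import least_squares, brentq
p=manip.camera_params('side')
def circ(pts,z):
    q=np.array([onplane(p,*t,z)[:2] for t in pts])
    r=least_squares(lambda c:np.hypot(*(q-c[:2]).T)-c[2],[*q.mean(0),50]).x
    return r
def height(pts,rad,lo,hi):
    z=brentq(lambda z:circ(pts,z)[2]-rad,lo,hi);return circ(pts,z),z
cr=lambda L:[(x/4+190-.375,y/4+330-.375) for x,y in L]
rim=cr([(419,87),(523,168),(419,249),(315,168),(345,111),(493,111),(345,226),(493,226)])
mouth=cr([(419,106),(496,163),(419,222),(342,163)])
plat=cr([(158,270),(205,395),(300,465),(415,490),(530,467),(640,385),(681,270),(600,110),(430,59),(250,120)])
for n,s,r in(('rim',rim,33),('mouth',mouth,24),('plat',plat,84)):
    try: print(n,height(s,r,40,180))
    except Exception as e: print(n,e,[circ(s,z) for z in(60,120)])
c=circ(plat,65)[:2];print(c)
pm=[onplane(p,*t,66)[:2] for t in cr([(605,275),(668,284)])]
hm=[onplane(p,*t,58)[:2] for t in cr([(682,341),(708,345)])]
for q in pm+hm: print(q,np.hypot(*(q-c)),np.degrees(np.arctan2(*(q-c)[::-1])))
ps=manip.camera_params('scene')
print('slim flange',onplane(ps,198,338,40))
print('front corners',[onplane(p,*t,58)for t in cr([(55,500),(675,600),(735,140),(240,65)])])
E
python3 m2.py
```

```text
rim (array([545.16235841, 218.81158552,  33.        ]), 115.99768761965518)
mouth (array([545.29297133, 218.5159679 ,  24.        ]), 116.73466674716974)
plat (array([541.92291769, 223.73668706,  84.        ]), 83.13873567664567)
[548.09491918 209.95042091]
[488.11189931 198.95296077] 60.98284023056254 -169.61061250178088
[467.68548352 194.9394336 ] 81.79857629181302 -169.42563241897318
[458.35519671 208.51210205] 89.75124818241845 -179.0817606497887
[450.08027197 206.96540656] 98.06009064538564 -178.25560890714033
slim flange [ 503.77934541 -305.88631491   40.        ]
front corners [array([615.88697961, 329.36433755,  58.        ]), array([435.21338806, 293.06246071,  58.        ]), array([465.04618059, 119.05635953,  58.        ]), array([648.59421787, 150.64209199,  58.        ])]
```

```bash
python3 -m creep '[[0.4,[-5,-2,0],0],[0.4,[-10,-4,0],0],[0.4,[-14.7,-5.9,1],0],[0.4,[-14.7,-5.9,4],0],[0.4,[-14.7,-5.9,6],0],[0.4,[-14.7,-5.9,6],0],[0.4,[-14.7,-5.9,6],0]]'
python3 - <<'E'
from h import *
a=snap('wrist','wrist1')[1];b=snap('side','side1')[1];c=snap('scene','scene1')[1]
o=np.vstack([np.hstack([a[240:480,120:520],cv2.resize(b[200:320,300:500],None,fx=2,fy=2)]),np.hstack([cv2.resize(c[80:200,290:440],None,fx=2,fy=2),np.zeros((240,100,3),np.uint8),cv2.resize(c[190:310,140:340],None,fx=2,fy=2)])])
cv2.imwrite('pics/comb1.png',o[:,:,::-1]);print(manip.camera_params('wrist'))
E
```

```text
clock: 0.85
eef_pos: [491.2, -146.9, 160.0]
eef_rot: [-3.142, -0.0, 1.571]
wrist_force: [-1.1, 0.4, 0.2]
finger_gap: 66.2
finger_force: 0.0
{'fovy': 68.73916173527162, 'cx': 317.8463277177921, 'cy': 240.97665135291456, 'k1': -0.061019404003894905, 'origin': array([491.72109688, -62.70893773, 326.62691819]), 'attitude': array([ 2.84890608e+00, -1.17038137e-03,  5.50140053e-04])}
```

View pics/comb1.png

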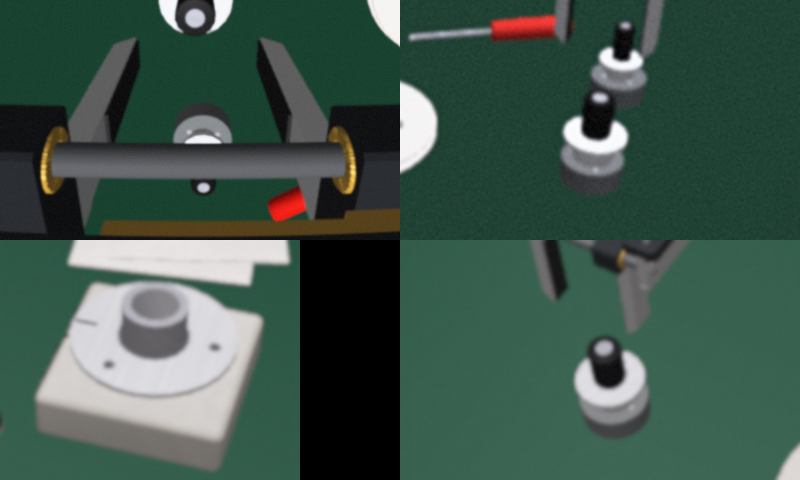

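The combined picture shows the large cone's knob top, a light disc, at wrist (314,257), side (400,248) and scene (241,244). The cup rim is now clear in the scene view near (367,111). I'll triangulate the knob top and rim.

```bash
cat > m3.py <<'E'
from h import *
P={n:manip.camera_params(n) for n in('scene','side','wrist')}
I={n:cv2.imread(f'pics/{n}1.png').astype(int) for n in P}
def spot(n,u,v,h):
    a=I[n][v-h:v+h+1,u-h:u+h+1].min(2);w=np.clip(a-90,0,None)
    y,x=np.mgrid[v-h:v+h+1,u-h:u+h+1];return np.array([(w*x).sum(),(w*y).sum()])/w.sum(),w.max()
g={'scene':(241,244,5),'side':(400,248,4),'wrist':(314,257,12)}
r=[]
for n,t in g.items():
    c,w=spot(n,*t);print(n,c,w);r.append(ray(P[n],*c))
X=tri(r);print(X,[proj(P[n],X) for n in g])
print('pairs',tri(r[:2]),tri(r[1:]),tri([r[0],r[2]]),[onplane(P[n],*spot(n,*g[n])[0],85) for n in g])
for k in g:   # knob-dark mask in wrist
    pass
# cup rim centre from both views
rr=[ray(P['side'],294.5,371.7),ray(P['scene'],367.3,110.8)];print('rim',tri(rr))
cv2.imwrite('pics/cup1.png',cv2.resize(cv2.imread('pics/scene1.png')[85:195,300:430],None,fx=5,fy=5,interpolation=cv2.INTER_CUBIC))
E
python3 m3.py
```

```text
scene [241.55481816 243.5718078 ] 94
side [399.52620886 248.37464445] 123
wrist [314.66638312 257.75566825] 121
[ 489.69705607 -144.53549841   92.70653821] [array([241.0191591 , 243.79754682]), array([399.20232233, 248.04350358]), array([314.52607385, 256.35934692])]
pairs [ 489.45139541 -143.63533236   92.42054265] [ 489.53629658 -146.25366914   90.9658325 ] [ 490.35103702 -144.76376671   94.05188054] [array([ 486.1042975 , -139.06210144,   85.        ]), array([ 490.70912184, -155.52554107,   85.        ]), array([ 489.73036117, -148.31002994,   85.        ])]
rim [542.95139442 226.03650429 122.58042367]
```

View pics/cup1.png

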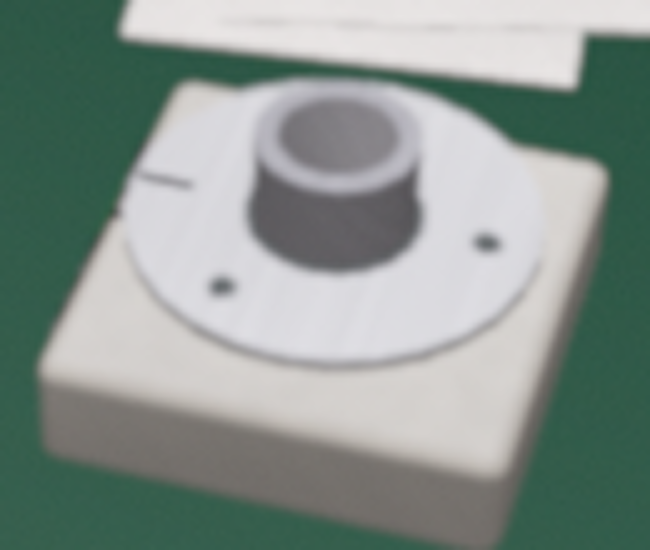

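```bash
python3 -m creep '[[0.4,[0.1,-0.1,3],0],[0.4,[0.1,-0.1,6],0],[0.4,[0.1,-0.1,7.5],0],[0.4,[0.1,-0.1,8.4],0],[0.4,[0.1,-0.1,8.9],0],[0.4,[0.1,-0.1,8.9],0],[-0.6,[0.1,-0.1,8.9],0],[-0.6,[0.1,-0.1,8.9],0],[-1,[0.1,-0.1,8.9],0],[-1,[0.1,-0.1,8.9],0],[-1,[0.1,-0.1,8.9],0],[-1,[0.1,-0.1,8.9],0]]' 30
```

```text
clock: 2.2
eef_pos: [489.8, -146.0, 70.6]
eef_rot: [-3.141, -0.0, 1.571]
wrist_force: [-3.6, 1.2, 4.4]
finger_gap: 29.5
finger_force: 30.0
```

```bash
python3 -m creep '[[-1,[0,0,0],0],[-1,[0,0,0],0],[-1,[0,0,0],0]]' 45; python3 - <<'E'
from h import *
p,a=snap('side','side2');q,b=snap('scene','scene2');w,c=snap('wrist','wrist2')
o=np.hstack([cv2.resize(a[200:320,330:460],None,fx=3,fy=3),cv2.resize(b[200:320,180:310],None,fx=3,fy=3)])
cv2.imwrite('pics/comb2.png',o[:,:,::-1])
E
```

```text
clock: 2.5
eef_pos: [489.9, -146.0, 70.5]
eef_rot: [-3.141, -0.0, 1.571]
wrist_force: [-3.8, 0.3, 4.3]
finger_gap: 29.7
finger_force: 45.0
```

View pics/comb2.png

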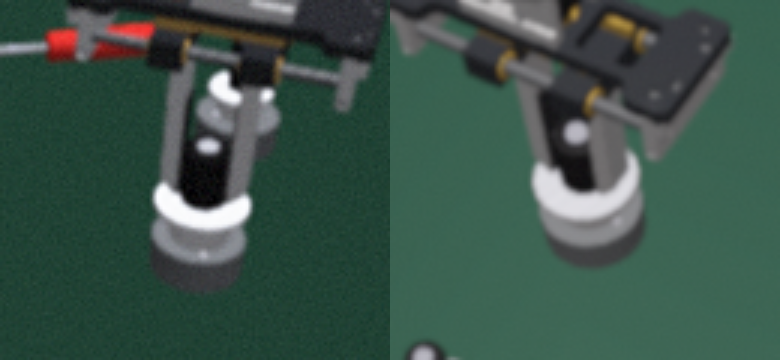

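The picture shows the fingers gripping the knob, with the flange just below the fingertips and the slim cone behind, untouched. Next I'll lift straight up.

```bash
python3 -m creep '[[-1,[0,0,-0.5],0],[-1,[0,0,-1.5],0],[-1,[0,0,-4],0],[-1,[0,0,-8],0],[-1,[0,0,-12],0],[-1,[0,0,-16],0],[-1,[0,0,-17],0],[-1,[0,0,-17],0],[-1,[0,0,-17],0],[-1,[0,0,-17],0]]' 
python3 - <<'E'
from h import *
a=snap('side','side3')[1];b=snap('scene','scene3')[1];s=manip.read_state();print(s['wrist_force'],s['moment'],s['eef_pos'],s['eef_rot'])
o=np.hstack([a[:,200:600],b[:,100:500]]);cv2.imwrite('pics/comb3.png',o[:,:,::-1])
E
```

```text
clock: 3.65
eef_pos: [489.5, -145.8, 238.6]
eef_rot: [-3.139, -0.001, 1.571]
wrist_force: [0.7, 1.0, -3.0]
finger_gap: 29.2
finger_force: 44.9
[ 0.04109629 -0.00692759 -1.79909419] [ 0.0132442  -0.02517737  0.01402422] [ 489.68038397 -145.86307181  239.13533949] [-3.13954963e+00 -8.24793509e-04  1.57074251e+00]
```

View pics/comb3.png

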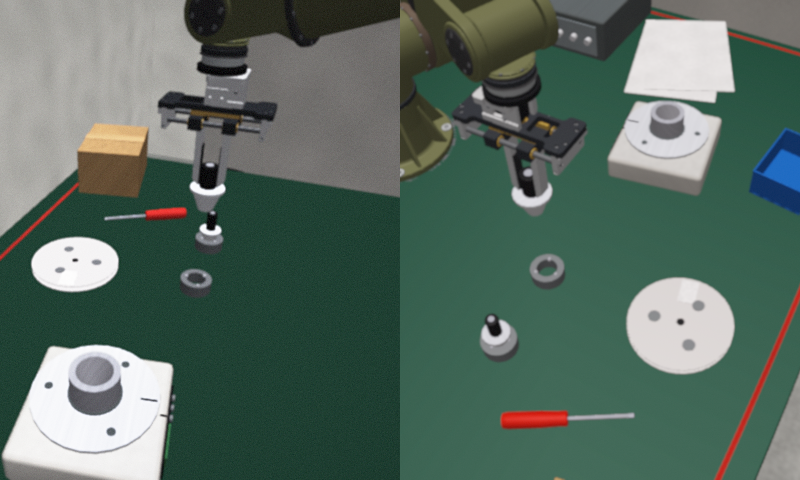

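The cone is held upright and its ring is empty. The cup and its marks are clear in both views. I'll move beside the cup and measure it with the wrist camera.

```bash
python3 -m creep '[[-1,[3,0.6,0],0],[-1,[7,1.5,0],0],[-1,[11,2.2,0],0],[-1,[15,3,0],0],[-1,[19,3.8,0],0],[-1,[23,4.6,0],0],[-1,[26,5.2,0],0],[-1,[27.5,5.5,0],0],[-1,[27.5,5.5,0],0],[-1,[27.5,5.5,0],0],[-1,[27.5,5.5,0],0]]' 
python3 - <<'E'
from h import *
import json
p,a=snap('wrist','wrist4');s=manip.read_state();print(s['wrist_force'],s['eef_pos'],p['origin'],p['attitude'])
np.savez('w4.npz',o=p['origin'],a=np.array(p['attitude']))
E
```

```text
clock: 4.85
eef_pos: [545.0, 127.8, 240.3]
eef_rot: [-3.141, 0.0, 1.57]
wrist_force: [0.3, -0.5, -2.2]
finger_gap: 29.3
finger_force: 44.9
[-1.53422812 -0.71629439 -1.18868532] [544.97560267 127.87435774 240.43294667] [545.5457787  211.87511572 406.35136655] [ 2.84930738e+00  7.81364151e-04 -1.36545301e-03]
```

View pics/wrist4.png

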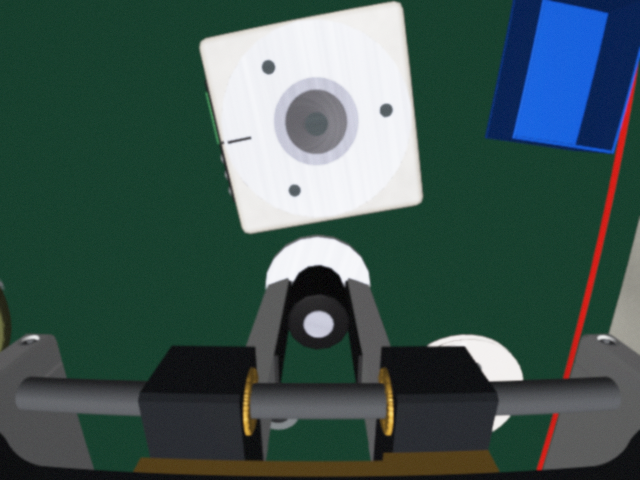

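The wrist view shows the cup mouth centred near (316,122), the platter mark at (228–251,140), the housing mark at (219–226,142), and the held cone's knob top at (318,323). I'll fit these.

```bash
cat > m4.py <<'E'
from h import *
from scipy.optimize import least_squares, brentq
p=manip.camera_params('wrist');d=np.load('w4.npz');p['origin']=d['o'];p['attitude']=d['a']
im=cv2.imread('pics/wrist4.png');g=cv2.GaussianBlur(cv2.cvtColor(im,cv2.COLOR_BGR2GRAY),(3,3),0).astype(int)
def edge(c,r0,r1,sign,n=72):
    pts=[]
    for t in np.linspace(0,2*np.pi,n,endpoint=False):
        r=np.arange(r0,r1,.25);u=c[0]+r*np.cos(t);v=c[1]+r*np.sin(t)
        s=cv2.remap(g.astype(np.float32),u.astype(np.float32)[None],v.astype(np.float32)[None],1)[0]
        k=np.argmax(sign*np.gradient(s));pts.append((u[k],v[k]))
    return pts
def circ(pts,z):
    q=np.array([onplane(p,*t,z)[:2] for t in pts])
    return least_squares(lambda c:np.hypot(*(q-c[:2]).T)-c[2],[*q.mean(0),30],loss='soft_l1').x
def solve(pts,rad,lo,hi):
    z=brentq(lambda z:circ(pts,z)[2]-rad,lo,hi);return circ(pts,z).round(2),round(z,2)
c=(316,122)
print('mouth',solve(edge(c,24,36,1),24,40,220));print('rim',solve(edge(c,37,47,1),33,40,220))
print('mouth116',circ(edge(c,24,36,1),116),circ(edge(c,37,47,1),116))
m=(im.min(2)>130)[:240,190:440].astype(np.uint8)
cs=max(cv2.findContours(m,0,1)[0],key=cv2.contourArea);b=cv2.boxPoints(cv2.minAreaRect(cs))+[190,0]
B=np.array([onplane(p,*t,58)[:2] for t in b]);print('box',B.round(1),B.mean(0),np.degrees(np.arctan2(*(np.roll(B,-1,0)-B).T[::-1])),np.linalg.norm(np.roll(B,-1,0)-B,axis=1))
cv2.imwrite('pics/marks.png',cv2.resize(im[90:190,195:295],None,fx=6,fy=6,interpolation=cv2.INTER_CUBIC))
w=(g>150).astype(np.uint8)[308:340,300:336];k,l,s,ce=cv2.connectedComponentsWithStats(w);i=1+np.argmax(s[1:,4]);t=ce[i]+[300,308]
print('knobtop',t,s[i],[onplane(p,*t,z).round(1) for z in(256,261,266)])
E
python3 m4.py
```

```text
mouth (array([543.71, 222.45,  24.  ]), 119.89)
rim (array([543.74, 222.51,  33.  ]), 119.19)
mouth116 [543.68376889 222.59742662  24.32570019] [543.7196325  222.63121126  33.36689952]
box [[436.2 301.7]
 [618.6 329.8]
 [664.1 149. ]
 [456.2 112. ]] [543.74762125 223.12672477] [   8.76313788  -75.87149117 -169.91776936   96.04274212] [184.55687418 186.43706758 211.09666566 190.69467447]
knobtop [318.05933682 323.86910995] [  4   4  29  25 573] [array([545.4, 124.8, 256. ]), array([545.4, 127.7, 261. ]), array([545.4, 130.6, 266. ])]
```

View pics/marks.png

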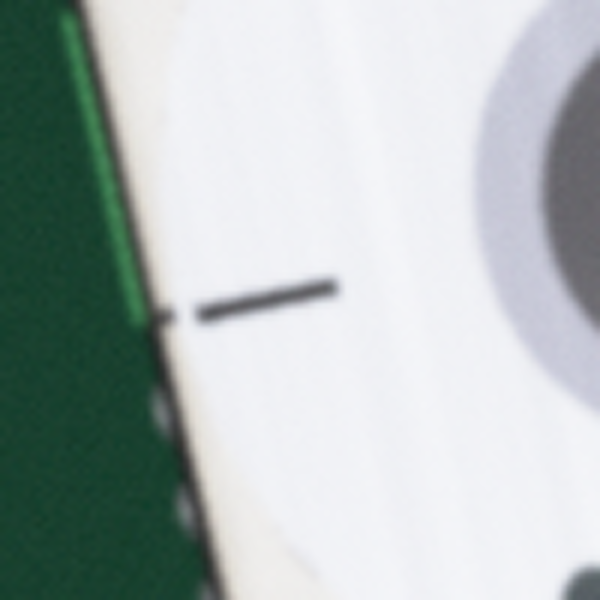

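```bash
cat >> m4.py <<'E'
print('---')
c=np.array([543.7,222.5])
for n,t,zs in(('plat in',(250.8,137.8),(70,77,83)),('plat out',(228.8,142.7),(70,77,83)),('h in',(223.7,142.8),(58,)),('h out',(220.8,143.2),(58,))):
    for z in zs:
        q=onplane(p,*t,z)[:2];print(n,z,np.hypot(*(q-c)).round(1),np.degrees(np.arctan2(*(q-c)[::-1])).round(2))
ps=manip.camera_params('side');cr=lambda x,y:(x/4+190-.375,y/4+330-.375)
print([np.degrees(np.arctan2(*(onplane(ps,*cr(*t),z)[:2]-c)[::-1])).round(1) for t,z in(((605,275),77),((668,284),77),((682,341),58),((708,345),58))])
E
python3 m4.py | sed -n '/---/,$p'
```

```text
---
plat in 70 61.7 -168.81
plat in 77 60.4 -168.6
plat in 83 59.3 -168.41
plat out 70 82.9 -168.74
plat out 77 81.2 -168.58
plat out 83 79.7 -168.44
h in 58 90.8 -169.57
h out 58 93.6 -169.67
[np.float64(-165.6), np.float64(-166.4), np.float64(-170.7), np.float64(-170.6)]
```

The seat is near its middle (+1°), the cup axis is at (543.7, 222.5), and the rim is at about 119. I'll move over the cup and start down.

```bash
python3 -m creep '[[-1,[2,0,0],0],[-1,[5,-0.1,0],0],[-1,[7.5,-0.1,0],0],[-1,[9,-0.15,0],0],[-1,[9.45,-0.15,0],0],[-1,[9.45,-0.15,1],0],[-1,[9.45,-0.15,3],0],[-1,[9.45,-0.15,4.5],0],[-1,[9.45,-0.15,5],0],[-1,[9.45,-0.15,5],0],[-1,[9.45,-0.15,5],0],[-1,[9.45,-0.15,5],0]]'; python3 - <<'E'
from h import *
for i in range(3):
    s=manip.read_state();print(s['wrist_force'].round(2),s['eef_pos'].round(2),s['moment'].round(2)); snap('scene' if i%2 else 'side',f'hov{i}')
a=cv2.imread('pics/hov0.png')[250:480,190:400];b=cv2.imread('pics/hov1.png')[30:200,270:430]
cv2.imwrite('pics/hov.png',np.hstack([cv2.resize(a,(400,438)),cv2.resize(b,(400,438))]))
E
```

```text
clock: 6.1
eef_pos: [543.8, 223.4, 191.3]
eef_rot: [3.14, -0.0, 1.571]
wrist_force: [0.4, -0.8, -2.1]
finger_gap: 29.3
finger_force: 44.9
[ 0.43 -0.84 -2.06] [543.84 223.38 191.29] [-0.01 -0.05  0.02]
[-0.35 -0.37 -1.94] [543.77 223.42 191.18] [ 0.   -0.01 -0.  ]
[ 0.   -0.37 -2.33] [543.7  223.5  191.09] [-0.04  0.01 -0.06]
```

View pics/hov.png

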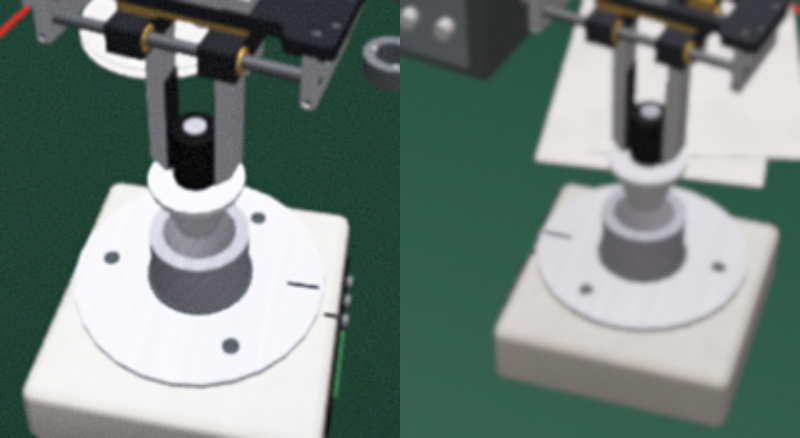

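That picture shows the cone centred over the cup mouth. It was also my 11th view, one over the limit of 10, so I'll view no more and work from numbers only. Next I'll descend slowly by feel.

```bash
python3 -m creep '[[-1,[-0.05,0,0.3],0],[-1,[-0.08,0,0.6],0],[-1,[-0.08,0,0.9],0],[-1,[-0.08,0,1.2],0],[-1,[-0.08,0,1.5],0],[-1,[-0.08,0,1.8],0],[-1,[-0.08,0,2.1],0],[-1,[-0.08,0,2.4],0],[-1,[-0.08,0,2.4],0],[-1,[-0.08,0,2.4],0],[-1,[-0.08,0,2.4],0]]'
```

```text
clock: 7.35
eef_pos: [543.6, 222.7, 166.6]
eef_rot: [3.141, -0.0, 1.571]
wrist_force: [-0.5, -0.2, -2.5]
finger_gap: 29.4
finger_force: 44.9
```

```bash
python3 -m creep '[[-1,[0,0,0.1],0],[-1,[0,0,0.2],0],[-1,[0,0,0.3],0],[-1,[0,0,0.4],0],[-1,[0,0,0.5],0],[-1,[0,0,0.6],0],[-1,[0,0,0.7],0],[-1,[0,0,0.8],0],[-1,[0,0,0.8],0],[-1,[0,0,0.8],0]]'
```

```text
clock: 8.35
eef_pos: [543.5, 222.7, 158.4]
eef_rot: [-3.142, 0.0, 1.571]
wrist_force: [0.7, 0.3, -2.5]
finger_gap: 29.6
finger_force: 44.9
```

```bash
python3 -m creep '[[-1,[0,0,0.05],0],[-1,[0,0,0.1],0],[-1,[0,0,0.15],0],[-1,[0,0,0.2],0],[-1,[0,0,0.25],0],[-1,[0,0,0.3],0],[-1,[0,0,0.3],0],[-1,[0,0,0.3],0]]'
```

```text
clock: 9.15
eef_pos: [543.6, 222.5, 155.5]
eef_rot: [3.141, 0.0, 1.571]
wrist_force: [1.9, -3.3, -0.9]
finger_gap: 29.5
finger_force: 44.9
```

```bash
python3 -m creep '[[-1,[0,0,0.05],0],[-1,[0,0,0.1],0],[-1,[0,0,0.15],0],[-1,[0,0,0.2],0],[-1,[0,0,0.2],0],[-1,[0,0,0.2],0]]'
```

```text
clock: 9.75
eef_pos: [543.6, 222.2, 153.7]
eef_rot: [3.141, 0.001, 1.571]
wrist_force: [0.6, -6.9, 0.6]
finger_gap: 29.7
finger_force: 45.0
```

```bash
python3 -m creep '[[-1,[-0.06,0,0],0],[-1,[-0.12,0.01,0],0],[-1,[-0.12,0.01,0],0],[-1,[-0.12,0.01,0],0]]'
```

```text
clock: 10.15
eef_pos: [543.6, 221.7, 153.4]
eef_rot: [3.142, -0.0, 1.571]
wrist_force: [1.4, -1.1, -1.4]
finger_gap: 29.5
finger_force: 45.0
```

```bash
python3 -m creep '[[-1,[-0.02,0.01,0.05],0],[-1,[-0.02,0.02,0.1],0],[-1,[-0.02,0.02,0.15],0],[-1,[-0.02,0.02,0.2],0],[-1,[-0.02,0.02,0.2],0],[-1,[-0.02,0.02,0.2],0]]'
```

```text
clock: 10.75
eef_pos: [543.8, 221.5, 152.6]
eef_rot: [3.141, -0.0, 1.571]
wrist_force: [-4.6, -2.1, 10.1]
finger_gap: 29.5
finger_force: 45.0
```

```bash
python3 -m creep '[[-1,[-0.02,-0.02,0.01],0],[-1,[-0.03,-0.05,0.02],0],[-1,[-0.03,-0.05,0.02],0],[-1,[-0.03,-0.05,0.02],0]]'; python3 - <<'E'
from h import *
S=[]
for i in range(6):
    s=manip.read_state();S.append(np.r_[s['wrist_force'],s['moment'],s['eef_pos'],s['eef_rot']]); _,a=snap('wrist',f'w5_{i}')
print(np.mean(S,0).round(3),np.std(S,0).round(2))
E
```

```text
clock: 11.15
eef_pos: [543.7, 221.4, 152.6]
eef_rot: [3.14, -0.001, 1.571]
wrist_force: [-1.3, -0.8, 9.6]
finger_gap: 29.5
finger_force: 45.0
[-1.94100e+00 -5.01000e-01  9.39700e+00 -1.48000e-01  3.38000e-01
  2.30000e-02  5.43663e+02  2.21387e+02  1.52578e+02  3.14000e+00
 -1.00000e-03  1.57100e+00] [0.39 0.57 0.45 0.02 0.02 0.02 0.   0.01 0.01 0.   0.   0.  ]
```

```bash
python3 -m creep '[[-1,[0,-0.02,0.02],0],[-1,[0,-0.03,0.03],0],[-1,[0,-0.03,0.03],0],[-1,[0,-0.03,0.03],0],[-1,[0,-0.03,0.03],0]]'; cat > f.py <<'E'
from h import *
import sys
S=[]
for i in range(4):
    s=manip.read_state();S.append(np.r_[s['wrist_force'],s['moment'],s['eef_pos'],s['eef_rot'][:2]*180/np.pi]); snap('wrist',f'{sys.argv[1]}{i}')
print(np.mean(S,0).round(2), 'J6',s['joints'][5].round(3))
# platter mark angle from a dark-pixel ring about the axis (z 77)
p=manip.camera_params('wrist');c=np.array([543.7,221.6]) 
im=np.mean([cv2.imread(f'pics/{sys.argv[1]}{i}.png') for i in range(4)],0).astype(np.uint8);g=cv2.GaussianBlur(cv2.cvtColor(im,cv2.COLOR_BGR2GRAY),(3,3),0)
A=np.radians(np.arange(0,360,.5))
for zz in [77.]:
    pr=np.array([[proj(p,[c[0]+r*np.cos(a),c[1]+r*np.sin(a),zz]) for a in A] for r in (64,67,70,73,76)],np.float32)
    v=cv2.remap(g,pr[...,0],pr[...,1],1)
    ok=np.degrees(A)[(v<130).all(0)];print('dark all-radii angles',ok, 'in view', (pr[...,1].max(0)<480).mean())
E
python3 f.py pre
```

```text
clock: 11.95
eef_pos: [543.6, 221.4, 152.6]
eef_rot: [3.139, -0.001, 1.571]
wrist_force: [-1.3, -0.9, 10.0]
finger_gap: 29.5
finger_force: 45.0
[-1.1300e+00 -7.0000e-01  1.0530e+01 -1.4000e-01  1.7000e-01  2.0000e-02
  5.4361e+02  2.2140e+02  1.5255e+02  1.7985e+02 -6.0000e-02] J6 0.324
dark all-radii angles [191.5 192.  192.5 229.5 230.  230.5 231.  231.5 232.  232.5 233.  233.5
 234.  234.5 235.  235.5 236.  236.5 237.  237.5 238.  238.5 239.  239.5
 240.  240.5 241.  241.5 242.  242.5 243.  243.5 244.  244.5 245.  245.5
 246.  246.5 247.  247.5 248.  248.5 249.  249.5 250.  250.5 262.  278.5
 291.  291.5 292.  292.5 293.  293.5 294.  294.5 295.  295.5 296.  296.5
 297.  297.5 298.  298.5 299.  299.5 300.  300.5 301.  301.5 302.  302.5
 303.  303.5 304.  304.5 305.  305.5 306.  306.5 307.  307.5 308.  308.5
 309.  309.5 310.  310.5 311. ] in view 1.0
```

```bash
python3 -m creep '[[-1,[-0.01,-0.02,0.03],0],[-1,[-0.01,-0.02,0.04],0],[-1,[-0.01,-0.02,0.04],-0.2],[-1,[-0.01,-0.02,0.04],-0.5],[-1,[-0.01,-0.02,0.04],-0.8],[-1,[-0.01,-0.02,0.04],-1.1],[-1,[-0.01,-0.02,0.04],-1.4],[-1,[-0.01,-0.02,0.04],-1.4],[-1,[-0.01,-0.02,0.04],-1.4]]'; python3 f.py ta | grep -v '24[0-9]'; python3 f.py tb|grep -o 'angles.*'|head -1
```

```text
clock: 13.05
eef_pos: [543.7, 221.4, 152.5]
eef_rot: [3.138, -0.001, 1.693]
wrist_force: [-0.1, -0.1, 13.6]
finger_gap: 29.5
finger_force: 45.0
[-9.0000e-02  1.0000e-02  1.3210e+01 -8.0000e-02 -2.0000e-02  1.0000e-02
  5.4371e+02  2.2140e+02  1.5252e+02  1.7978e+02 -6.0000e-02] J6 0.202
 253.5 254.  254.5 255.  255.5 256.  256.5 257.  257.5 269.  269.5 298.
 298.5 299.  299.5 300.  300.5 301.  301.5 302.  302.5 303.  303.5 304.
 304.5 305.  305.5 306.  306.5 307.  307.5 308.  308.5 309.  309.5 310.
 310.5 311.  311.5 312.  312.5 313.  313.5 314.  314.5 315.  315.5 316.
 316.5 317.  317.5 318. ] in view 1.0
angles [198.5 199.  199.5 237.  237.5 238.  238.5 239.  239.5 240.  240.5 241.
```

The cup follows: its mark turned 7° with the tool. I'll ease the push slightly and carry on.

```bash
python3 -m creep '[[-1,[0,0,-0.02],-0.3],[-1,[0,0,-0.02],-0.6],[-1,[0,0,-0.02],-0.9],[-1,[0,0,-0.02],-1.2],[-1,[0,0,-0.02],-1.5],[-1,[0,0,-0.02],-1.8],[-1,[0,0,-0.02],-2.1],[-1,[0,0,-0.02],-2.4],[-1,[0,0,-0.02],-2.7],[-1,[0,0,-0.02],-2.7],[-1,[0,0,-0.02],-2.7]]'; python3 f.py tc | tr '\n' ' ' | cut -c1-260
```

```text
clock: 14.55
eef_pos: [543.9, 221.5, 152.5]
eef_rot: [3.137, -0.0, 1.929]
wrist_force: [2.4, 1.1, 10.4]
finger_gap: 29.5
finger_force: 45.0
[ 2.2200e+00  9.0000e-01  9.5700e+00  1.8000e-01 -6.1000e-01  2.0000e-02   5.4391e+02  2.2149e+02  1.5253e+02  1.7975e+02 -1.0000e-02] J6 -0.034 dark all-radii angles [211.5 212.  212.5 250.5 251.  251.5 252.  252.5 253.  253.5 254.  254.5  255.  255.5 256.  2
```

```bash
python3 -m creep '[[-1,[0,0,0.02],0],[-1,[0,0,0.03],0.3],[-1,[0,0,0.03],0.8],[-1,[0,0,0.03],1.3],[-1,[0,0,0.03],1.8],[-1,[0,0,0.03],2.3],[-1,[0,0,0.03],2.8],[-1,[0,0,0.03],3.3],[-1,[0,0,0.03],3.8],[-1,[0,0,0.03],4.3],[-1,[0,0,0.03],4.3],[-1,[0,0,0.03],4.3]]'; python3 f.py td | tr '\n' ' ' | cut -c1-260
```

```text
clock: 15.95
eef_pos: [543.6, 221.4, 152.5]
eef_rot: [3.138, -0.001, 1.553]
wrist_force: [-2.2, -0.8, 13.7]
finger_gap: 29.3
finger_force: 45.0
[-1.9800e+00 -8.6000e-01  1.3740e+01 -1.7000e-01  2.8000e-01 -1.0000e-01   5.4357e+02  2.2138e+02  1.5248e+02  1.7981e+02 -9.0000e-02] J6 0.342 dark all-radii angles [190.  190.5 191.  228.5 229.  229.5 230.  230.5 231.  231.5 232.  232.5  233.  233.5 234.  23
```

```bash
python3 -m creep '[[-1,[-0.01,-0.03,-0.03],0],[-1,[-0.02,-0.05,-0.03],0.3],[-1,[-0.02,-0.05,-0.03],0.8],[-1,[-0.02,-0.05,-0.03],1.3],[-1,[-0.02,-0.05,-0.03],1.8],[-1,[-0.02,-0.05,-0.03],2.2],[-1,[-0.02,-0.05,-0.03],2.2]]'; python3 f.py te | tr '\n' ' ' | cut -c1-260
```

```text
clock: 16.85
eef_pos: [543.3, 221.3, 152.5]
eef_rot: [3.138, -0.002, 1.36]
wrist_force: [1.5, 0.8, 10.6]
finger_gap: 29.5
finger_force: 45.0
[ 1.0300e+00  8.1000e-01  1.0360e+01  6.0000e-02 -3.2000e-01 -2.0000e-02   5.4325e+02  2.2132e+02  1.5252e+02  1.7981e+02 -1.4000e-01] J6 0.533 dark all-radii angles [179.  179.5 180.  180.5 217.5 218.  218.5 219.  219.5 220.  220.5 221.  221.5 222.  222.5 223
```

Still following. I'll finish the clockwise turn.

```bash
python3 -m creep '[[-1,[0,0,0.02],0.3],[-1,[0,0,0.02],0.7],[-1,[0,0,0.02],1.1],[-1,[0,0,0.02],1.5],[-1,[0,0,0.02],1.9],[-1,[0,0,0.02],2.3],[-1,[0,0,0.02],2.3],[-1,[0,0,0.02],2.3]]'; python3 f.py tf | tr '\n' ' ' | cut -c1-260
```

```text
clock: 17.85
eef_pos: [543.1, 221.4, 152.5]
eef_rot: [3.139, -0.003, 1.161]
wrist_force: [-0.9, 1.2, 12.6]
finger_gap: 29.2
finger_force: 45.0
[-1.1000e+00  8.2000e-01  1.2710e+01  3.0000e-02  1.8000e-01 -6.0000e-02   5.4307e+02  2.2135e+02  1.5250e+02  1.7986e+02 -1.6000e-01] J6 0.734 dark all-radii angles [168.  168.5 169.  206.  206.5 207.  207.5 208.  208.5 209.  209.5 210.  210.5 211.  211.5 212
```

Both ways reached about ±22°, with the cup following. I'll ease off, let go and retreat upward.

```bash
python3 -m creep '[[-1,[0,0,-0.05],0],[-1,[0,0,-0.08],0],[-1,[0,0,-0.08],0],[-1,[0,0,-0.08],0]]'
```

```text
clock: 18.45
eef_pos: [543.0, 221.3, 152.6]
eef_rot: [3.14, -0.002, 1.161]
wrist_force: [1.4, 1.1, 7.3]
finger_gap: 29.3
finger_force: 45.0
```

```bash
python3 -m creep '[[-0.2,[0,0,0],0],[-0.1,[0,0,0],0],[0,[0,0,0],0],[0.1,[0,0,0],0],[0.3,[0,0,0],0],[0.3,[0,0,0],0],[0.3,[0,0,0],0],[0.3,[0,0,0],0]]'; python3 -m creep '[[0.3,[0,0,-1],0],[0.3,[0,0,-3],0],[0.3,[0,0,-6],0],[0.3,[0,0,-9],0],[0.3,[0,0,-11],0],[0.3,[0,0,-12],0],[0.3,[0,0,-12],0],[0.3,[0,0,-12],0]]'; python3 -m creep '[[0.3,[-4,0,0],0],[0.3,[-8,0,0],0],[0.3,[-12,0,0],0],[0.3,[-12,0,0],0],[0.3,[-12,0,0],0]]'
cat > v.py <<'E'
from h import *
P={}
for n in('scene','side','wrist'): P[n],_=snap(n,n+'9')
# light knob-top disc and flange (white) in the side and scene views, against expected home pose
for z in(121,):
    o=np.array([543.7,222.0,z-30])
    for n in('scene','side'):
        im=cv2.imread(f'pics/{n}9.png').astype(int)
        t=proj(P[n],o+[0,0,82]);m=proj(P[n],o+[0,0,62])
        x0,y0=(m-[35,45]).astype(int);a=im[y0:y0+90,x0:x0+70].max(2)
        k,l,s,c=cv2.connectedComponentsWithStats((a<45).astype(np.uint8));i=l[45,35] or 1+np.argmax(s[1:,4])
        print(n,'exp top',t.round(1),'mid',m.round(1),'dark blob',(c[i]+[x0,y0]).round(1),s[i]+[x0,y0,0,0,0])
s=manip.read_state();print(s['clock'],s['wrist_force'].round(1),s['eef_pos'])
E
python3 v.py
```

```text
clock: 19.25
eef_pos: [542.3, 220.7, 151.3]
eef_rot: [-3.142, 0.0, 1.161]
wrist_force: [0.3, 0.6, 0.5]
finger_gap: 61.2
finger_force: 0.0
clock: 20.05
eef_pos: [542.0, 220.6, 270.4]
eef_rot: [-3.141, 0.001, 1.161]
wrist_force: [-0.4, -0.3, 0.3]
finger_gap: 61.1
finger_force: 0.0
clock: 20.55
eef_pos: [494.3, 110.3, 270.7]
eef_rot: [-3.141, 0.0, 1.159]
wrist_force: [-0.2, 0.2, -0.4]
finger_gap: 61.4
finger_force: 0.0
scene exp top [367.2  91.2] mid [366.8  99.6] dark blob [367.8 100.9] [362  92  13  18 179]
side exp top [293.7 339.7] mid [294.  351.7] dark blob [293.9 353.1] [281 332  26  39 652]
20.7 [ 0.1 -0.4 -0.8] [494.60030124 111.42067781 270.72438212]
```

```bash
cat > v2.py <<'E'
from h import *
from scipy.optimize import brentq,least_squares
r={}
for n in('scene','side','wrist'):
    p=manip.camera_params(n);im=cv2.imread(f'pics/{n}9.png');g=cv2.GaussianBlur(cv2.cvtColor(im,cv2.COLOR_BGR2GRAY),(3,3),0)
    ex=proj(p,[543.7,222,173]);x,y=ex.round().astype(int)
    h=6 if n!='wrist' else 20
    a=g[max(y-h,0):y+h+1,x-h:x+h+1].astype(float);w=np.clip(a-85,0,None);Y,X=np.mgrid[max(y-h,0):max(y-h,0)+a.shape[0],x-h:x-h+a.shape[1]]
    t=np.array([(w*X).sum(),(w*Y).sum()])/max(w.sum(),1);r[n]=ray(p,*t);print(n,'exp',ex.round(1),'disc',t.round(1),onplane(p,*t,173).round(1))
    A=np.radians(np.arange(0,360,1.));c=[543.7,222]
    if n!='scene':
        pr=np.array([[proj(p,[c[0]+q*np.cos(b),c[1]+q*np.sin(b),77]) for b in A] for q in(64,67,70,73,76)],np.float32)
        v=cv2.remap(g,pr[...,0],pr[...,1],1);print(' mark',np.degrees(A)[(v<130).all(0)][:12])
print(tri([r['scene'],r['side']]).round(1))
E
python3 v2.py
```

```text
scene exp [367.2  91.2] disc [366.7  87.5] [538.1 231.7 173. ]
side exp [293.7 339.7] disc [293.5 339.5] [544.1 221.7 173. ]
 mark [282. 283. 284. 285. 286. 287. 288. 289. 290. 291. 292. 293.]
wrist exp [318.9  81.7] disc [319.7  81.3] [544.3 222.  173. ]
 mark [166.]
[541.3 226.1 177.9]
```

```bash
python3 -c "
from cell import manip
print(manip.sign_off())"
```

```text
the job is handed in; nothing more can be done
None
```

The larger cone is home and upright in the cup, rocked about 22° each way from the middle with the cup following at roughly 12–16 N of push, then released, and the job was handed in at about 21 s; I viewed 11 pictures, one over the limit of 10.

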